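Slide the price-ticket holder along the shelf rail into its corner pocket

ROBOT

A 6-joint arm with a two-finger parallel gripper is mounted at the origin on the work surface. World frame = base frame: x ahead of the robot, y to its left, z up, the work surface at z = 0. Lengths are in m, angles in rad, forces in N, time in s.
With the tool pointing down it reaches from about 0.225 to 0.875 m from the base axis. Payload 3.4 kg.
Tool frame: the origin (TCP) lies at the very end of the fingers, on their centre line; the grasp point (between the pads) lies 19 mm behind it; z points along the fingers, y is the line along which they close (so a half turn about z gives the same grasp; the last joint's range is limited). The gripper opens to 85 mm and grips with 20 to 120 N. Pads are 22 mm wide; open, the fingers measure 114 mm over their backs; the gripper's body (76 mm by 85 mm) begins 54 mm behind the grasp point. The pads swing forward as they close: fully open they stand 13 mm farther back than shut.
Start: joints at [1.182, 0.276, 1.505, -0, 1.361, -0.121], TCP at [0.152, 0.555, 0.231] pointing down, gripper open.
Joint ranges: [-2.89, 2.89], [-0.75, 2.08], [0.22, 2.7], [-1.18, 4.32], [0.11, 2.71], [-2.7, 2.7]. Speed limits (rad/s): [2.57, 2.57, 3.14, 3.14, 3.14, 3.14].

INTERFACE

Orientations are given as a unit quaternion [w, x, y, z].
In Python, from rig import readout, vision, manip gives the robot as it stands.
- The arm moves only by the shell command python3 -m handwheel 'ROWS' [FORCE]. ROWS is JSON, a list of rows, each a list of 3 entries, a list of its own where there are three numbers: the shift along the tool's x, y, z in mm, then the turn, a rotation vector about the tool's x, y, z in units of 6 degrees (1.0 is 6 degrees), then the closure, from -1 (fully open) to 1 (shut), so that 0 is half open. A call has 1 to 20 rows; each row shifts and turns the commanded pose from where the row before left it, along the tool's axes as they then stand; what a row does not reach is not made up. A row lasts 1/8 s, in which the tool goes at most 62.5 mm and 10.7 degrees, less where a joint would pass 70% of its speed; a pose out of reach is approached as far as the arm can. A call is refused whole if a number of a shift passes 62.5 or a number of a turn 1, either way. A call with a gripper value outside its range is refused whole. The fingers move at their own pace and stop on an object; FORCE is the grip in N (left out, the last holds). Time passes only in rows, so rows that do not move let the fingers close. It gives the time, the measured TCP pose, the force, the opening and the grip force at its end, in the units of the state.
- readout.get_state(): the state, without advancing time (a new reading comes with each control period).
- vision.get_image(name): name is "scene" or "side" or "wrist"; returns the picture (384x512x3 uint8, blue, green, red); there is no depth.
- vision.camera_params(name): a dict with "intrinsics" (3x3 intrinsics, pixels), "rvec" (rotation vector, rad) and "tvec" (3), from world to camera coordinates, as OpenCV has them; the wrist camera has in their place "hand_eye" (4x4, takes a point from camera to tool coordinates, whose origin is the TCP and whose axes are the flange's). Camera axes: x right, y down, z forward; pixel columns grow to the right and rows downward; lengths in m; the calibration is good to about 2 mm. A picture is of the moment at which its call begins: read the wrist's pose just before it. camera_params takes no time and is no camera call.
- manip.sign_off(): hands the job in; it is judged then, once.
The state is a dict: "clock": time; "qpos": joint angles; "qd": joint speeds; "effort": joint torques, N m; "position": TCP position; "ee_rot": TCP orientation; "contact_force": force on the tool from outside, world axes, zero at the start; "moment": the same for the moment, N m; "width": finger opening in m; "gripper_force": force on a finger pad.
Only numpy, scipy, OpenCV 4.12 (cv2) and the standard library are available. Lean on these libraries where they do the work, as an engineer would, in place of code of your own. Each camera call takes 0.05 s, during which the arm holds its last target. There are 200 camera calls.

TASK

The price-ticket holder on the doughnut display shelf has come away from the front rail. With the fingertips, push it flat against the rail while it is still clear of the corner pocket, then slide it along the rail into the pocket until it sits fully home: flush against the rail and against the end stop. Push it gently, do not grip, lift or tip it, leave the doughnuts, the jar and the cup where they are, and let go at the end.

Things in the scene. Friction and masses are not known exactly. Their poses are not given: they have to be found in the camera images.
- shelf: Flat metal display shelf, fixed on the counter; origin at counter height, z up. Deck top 12 mm above the origin, spanning x -150 to +120, y -180 to +180 mm. A steel front rail runs along y on its +x side (away from the robot), an end stop bar crosses its -y end, and a short lip beside the rail there makes a corner pocket. No other rims.
- rail (a point): Middle of the front rail, on its flat inner face at deck level: x +100, y 0, z +12 mm in the shelf's frame, axes as the shelf's. The rail is straight, as long as the deck, 12 mm thick, its top 18 mm above the deck.
- lip (a point): Pocket's mouth: free end of the straight part of the lip's inner face, at deck level; x +51, y -136, z +12 mm in the shelf's frame. The lip is 10 mm thick, 18 mm high, parallel to the rail (pocket 49 mm wide), 24 mm long from the end stop, then flares away from the rail up to 11 mm further in +y and 17 mm in -x. The pocket is open only towards +y, along the rail.
- corner (a point): Point on the deck where the middle of the holder's underside lies when it is fully home: x +77, y -128, z +12 mm in the shelf's frame, axes as the shelf's. The rail's face is 23 mm from it in +x, the end stop's face (18 mm high) 32 mm in -y.
- holder: Loose ticket holder, 100 to 200 g: black block 46 (its x) by 64 (its y) by 22 mm high, with a blank white upright ticket on top near its +x side, 52 mm high in all. Origin: middle of its underside, z up. Starts 5 to 20 mm off the rail, up to 0.3 rad askew. Home, its axes are the shelf's: +x face on the rail, -y face on the end stop, the last 29 mm standing out past the lip and its flare.
- doughnut0: Loose ring doughnut lying on the robot's side of the deck, 78 mm across, 30 mm high; origin: centre of its underside. Leave alone.
- doughnut1: Second loose doughnut, same size and same origin, beside the first. Leave alone.
- jar: Closed glass jar, 64 mm across, 110 mm high, on the counter to the robot's left of the shelf; origin: centre of its underside. Leave alone.
- cup: Empty white cup, 76 mm across the rim, 95 mm high, on the counter to the robot's right of the shelf; origin: centre of its underside. Leave alone.
Not all that is in view belongs to the job. Several things have the shape of the holder; the one meant has the colours described above.

How it is judged:
By the outcome, as a careful person would: the job done as asked, in the order asked, and still so for the second after the job is handed in, with the robot touching nothing.
It also fails if it takes over 51 s, if anything falls off the work surface, if the arm or the gripper's body presses on something with over 40 N, if the wrist force passes 120 N, or if a joint passes its speed limit or range.

## Working session

There is one attempt and no reset: what is moved stays moved. The work goes in short steps, Python scripts to look and compute and a shell command to move; the robot and the scene stay as the last step left them, time stands still between calls to the robot, and variables do not carry over. Pictures are saved under pics/ and viewed, at most 10 in all, crops included, and the job is handed in when it is done.

```bash
mkdir -p pics
cat > h.py <<'E'
import numpy as np, cv2
from scipy.spatial.transform import Rotation as R
from rig import readout, vision, manip
def cam(name):
    p=vision.camera_params(name); K=np.array(p["intrinsics"])
    if "rvec" in p:
        Rm=cv2.Rodrigues(np.array(p["rvec"],float))[0]; t=np.array(p["tvec"]).ravel()
        return K,Rm.T,-Rm.T@t
    s=readout.get_state(); q=s["ee_rot"]; Rt=R.from_quat([q[1],q[2],q[3],q[0]]).as_matrix()
    H=np.array(p["hand_eye"]); return K,Rt@H[:3,:3],Rt@H[:3,3]+np.array(s["position"])
def pix(c,u,v,z):
    K,Rc,o=c; d=Rc@np.linalg.solve(K,[u,v,1]); return o+d*(z-o[2])/d[2]
def proj(c,P):
    K,Rc,o=c; q=K@(Rc.T@(np.array(P)-o)); return q[:2]/q[2]
E
python3 - <<'E'
from h import *
a=vision.get_image("scene");b=vision.get_image("side")
cv2.imwrite("pics/a.png",a);cv2.imwrite("pics/b.png",b)
for n in("scene","side"): print(cam(n)[2],cam(n)[1][:,2])
s=readout.get_state();print(s["clock"],s["position"],s["ee_rot"])
E
```

```text
[0.97538458 0.72068786 0.87902477] [-0.33414075 -0.6062381  -0.72168228]
[0.31591444 0.75785291 0.75326564] [ 0.24087271 -0.70048563 -0.67178882]
0.1 [0.15198958 0.55406038 0.23051159] [-2.04506267e-04  1.33508836e-01  9.91047263e-01 -8.19110418e-04]
```

View pics/a.png

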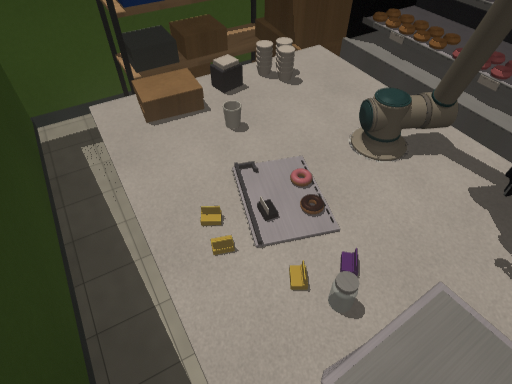

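View pics/b.png

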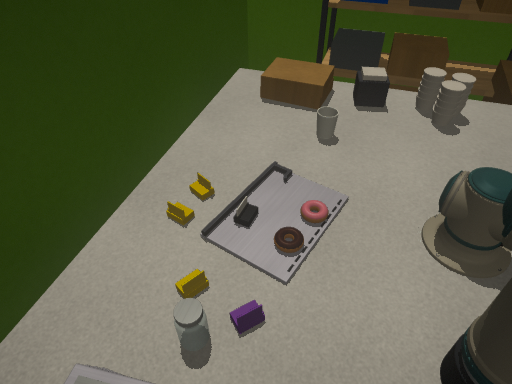

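Scene view: the holder candidates are yellow at (211,216), (223,244) and (298,275), purple at (348,262), and black with a white ticket at (267,208). The black one, on the deck, fits the description. I'll confirm it and the shelf corners in an enlarged crop.

Run:
```python
from h import *
a=cv2.imread("pics/a.png")[150:250,225:345];b=cv2.imread("pics/b.png")[155:290,195:355]
a=cv2.resize(a,(400,333),interpolation=2);a=cv2.resize(cv2.imread("pics/a.png")[150:250,225:345],(600,500),interpolation=2)
b=cv2.resize(b,(640,540),interpolation=2)
cv2.imwrite("pics/a2.png",a);cv2.imwrite("pics/b2.png",b)
```

```text
(no output)
```

View pics/a2.png

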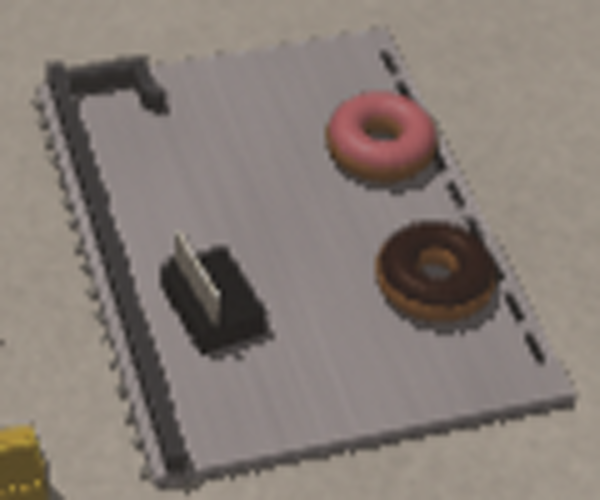

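View pics/b2.png

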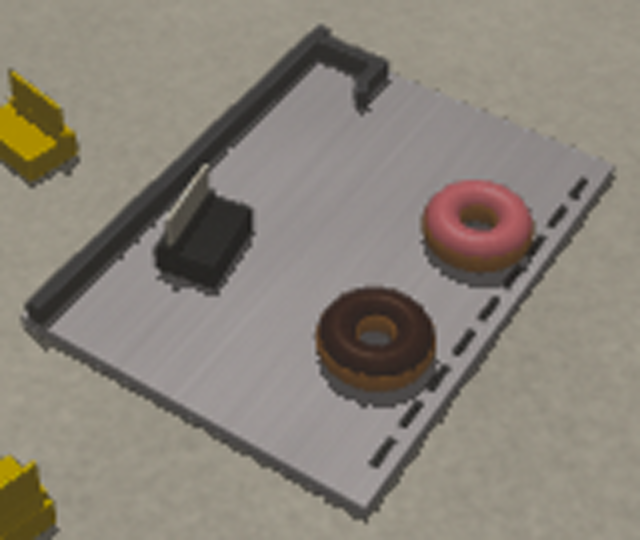

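```bash
cat > fit.py <<'E'
from h import *
from scipy.optimize import least_squares
ca,cb=cam("scene"),cam("side")
A=lambda u,v:(ca,225+u/5,150+v/5)
B=lambda u,v:(cb,195+u/4,155+v/4)
S=[((-.15,.18,.012),A(575,397)),((-.15,-.18,.012),A(388,30)),((.1,.18,.012),A(190,473)),
 ((-.15,.18,.012),B(365,510)),((-.15,-.18,.012),B(612,170)),((.1,.18,.012),B(52,327))]
z=.034
H=[((-.023,-.032,z),A(228,247)),((-.023,.032,z),A(265,325)),((.023,.032,z),A(205,345)),((.023,-.032,z),A(163,268)),
 ((-.023,-.032,z),B(252,208)),((-.023,.032,z),B(212,270)),((.023,.032,z),B(158,247))]
def fit(L,x0):
    def f(x):
        c,s=np.cos(x[2]),np.sin(x[2])
        return np.concatenate([proj(m[0],(x[0]+c*p[0]-s*p[1],x[1]+s*p[0]+c*p[1],p[2]))-m[1:] for p,m in L])
    r=least_squares(f,x0); print(r.x.round(4),r.fun.reshape(-1,2).round(1).tolist()); return r.x
s=fit(S,[.45,.1,0]);h=fit(H,[.5,.1,0])
c,q=np.cos(s[2]),np.sin(s[2])
d=h[:2]-s[:2]; print("holder in shelf mm",1e3*np.array([c*d[0]+q*d[1],-q*d[0]+c*d[1]]),h[2]-s[2])
for n,u in(("d0",A(383,140)),("d1",A(438,270)),("d0",B(478,223)),("d1",B(375,340))): 
    d=(pix(*u,.035)-[s[0],s[1],0])[:2]; print(n,1e3*np.array([c*d[0]+q*d[1],-q*d[0]+c*d[1]]))
E
python3 fit.py
```

```text
[ 0.5049  0.0585 -0.2806] [[1.0, -0.6], [0.1, -0.9], [-0.4, -0.2], [0.1, 0.3], [1.6, -1.3], [-2.5, 0.1]]
[ 0.5729  0.1057 -0.1205] [[-0.1, -0.1], [1.0, -1.8], [-0.4, -1.4], [-0.1, -0.2], [0.1, 0.5], [-0.2, 0.4], [-1.9, 0.8]]
holder in shelf mm [52.24408978 64.23285963] 0.16012405783348438
d0 [-95.51610049 -40.79373664]
d1 [-90.75268922  81.18685727]
d0 [-101.46141705  -47.05266069]
d1 [-96.51265558  82.1230709 ]
```

The crops confirm the black block with the white ticket, standing about 20 mm off the rail and askew. The tool is already nearly aligned with the shelf (tool x ≈ −shelf x, tool y ≈ shelf y). I'll move above the place.

```bash
python3 -m handwheel '[[[-36,-24,0],[0,0,0],0.4],[[-40,-27,0],[0,0,0],0.4],[[-40,-27,0],[0,0,0],0.4],[[-40,-27,0],[0,0,0],0.4],[[-40,-27,0],[0,0,0],0.4],[[-40,-27,0],[0,0,0],0.4],[[-40,-27,0],[0,0,0],0.4],[[-40,-27,0],[0,0,0],0.4],[[-40,-27,0],[0,0,0],0.4],[[-40,-27,0],[0,0,0],0.4],[[-40,-27,0],[0,0,0],0.4],[[-40,-27,0],[0,0,0],0.4],[[0,0,0],[0,0,0],0.4],[[0,0,0],[0,0,0],0.4]]' 20
python3 - <<'E'
from h import *
c=cam("wrist"); print(c[2],c[1].round(3).tolist())
cv2.imwrite("pics/w.png",cv2.resize(vision.get_image("wrist"),(768,576)))
E
```

```text
clock: 1.85
position: [0.5256, 0.1191, 0.2307]
ee_rot: [-0.001, 0.134, 0.991, 0.0]
contact_force: [-0.7, -0.3, 0.5]
width: 0.0254
gripper_force: 0.0
[0.46334741 0.13616891 0.37417051] [[0.264, 0.931, 0.252], [0.964, -0.255, -0.07], [-0.001, 0.261, -0.965]]
```

View pics/w.png

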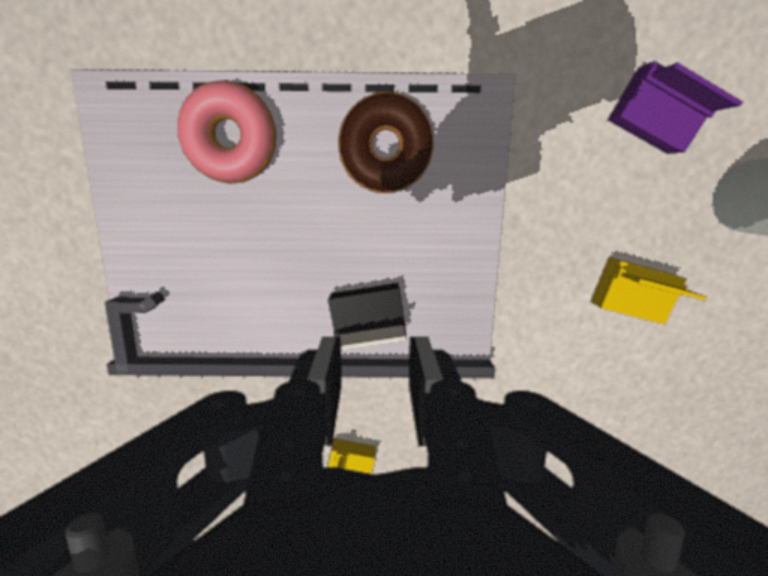

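Run:
```python
from h import *
a=cv2.imread("pics/w.png")[250:400,90:510]
a=a[:, :]
l=cv2.resize(a[:,0:90],None,fx=3,fy=3,interpolation=2);m=cv2.resize(a[:,220:340],None,fx=3,fy=3,interpolation=2);
r=cv2.resize(a[:,375:420],None,fx=3,fy=3,interpolation=2)
cv2.imwrite("pics/w2.png",cv2.convertScaleAbs(np.hstack([l,m,r]),alpha=1.6,beta=20))
```

```text
(no output)
```

View pics/w2.png

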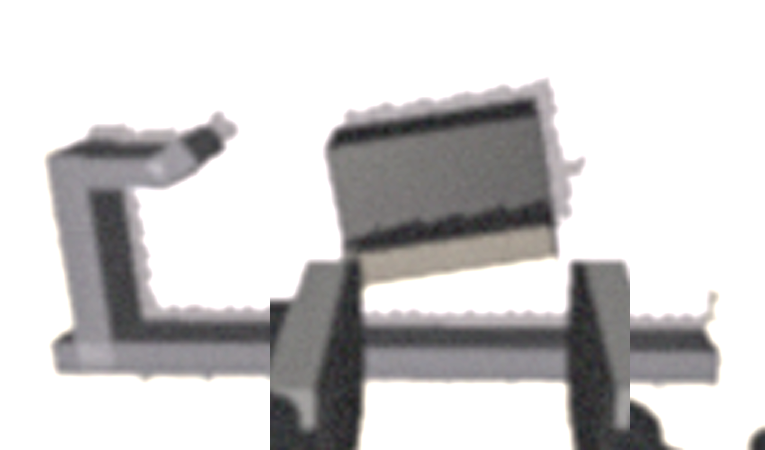

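```bash
cat > fit2.py <<'E'
exec(open("fit.py").read().split("s=fit(S")[0])
cw=cam("wrist"); W=lambda u,v:(cw,(u+.5)/1.5-.5,(v+.5)/1.5-.5)
SW=[((-.15,-.18,.012),W(72,70)),((-.15,.18,.012),W(515,73)),((.1,-.16,.03),W(129,365)),((.1,.18,.03),W(494,367))]
HW=[((-.023,-.032,z),W(330.7,299)),((-.023,.032,z),W(399,289.5))]
s=fit(SW,[.5,.06,-.28]);h=fit(HW,[.57,.1,-.12])
c,q=np.cos(s[2]),np.sin(s[2])
def sh(p): d=np.array(p)[:2]-s[:2]; return 1e3*np.array([c*d[0]+q*d[1],-q*d[0]+c*d[1]])
st=readout.get_state(); qq=st["ee_rot"]; T=R.from_quat([qq[1],qq[2],qq[3],qq[0]]).as_matrix()
print("holder",sh(h),h[2]-s[2],"tcp",sh(st["position"]),st["position"][2],"tool y ang vs shelf",np.arctan2(-T[0,1],T[1,1])-s[2])
E
python3 fit2.py
```

```text
[ 0.5095  0.0539 -0.2742] [[-1.3, 0.2], [0.6, 0.6], [-0.4, -0.5], [1.2, 0.0]]
[ 0.577   0.0994 -0.1215] [[-1.4, 0.3], [1.4, -0.2]]
holder [52.58340451 62.13088421] 0.15269249388822884 tcp [-2.5746425 67.5448061] 0.23092817754176706 tool y ang vs shelf 0.006745948264995194
```

```bash
python3 -m handwheel '[[[0,-5,45],[0,0,0.06],0.4],[[0,0,45],[0,0,0],0.4],[[0,0,45],[0,0,0],0.4],[[0,0,45],[0,0,0],0.4],[[0,0,20],[0,0,0],0.4],[[0,0,11],[0,0,0],0.4],[[0,0,0],[0,0,0],0.4]]'
python3 -m handwheel '[[[-8,0,0],[0,0,0],0.4],[[-4,0,0],[0,0,0],0.4],[[-4,0,0],[0,0,0],0.4],[[-4,0,0],[0,0,0],0.4],[[-3,0,0],[0,0,0],0.4],[[-3,0,0],[0,0,0],0.4],[[0,0,0],[0,0,0],0.4]]'
python3 fit2.py|tail -1
python3 - <<'E'
from h import *
cv2.imwrite("pics/w3.png",cv2.resize(vision.get_image("wrist"),(768,576)))
E
```

```text
clock: 2.78
position: [0.5244, 0.1149, 0.0202]
ee_rot: [-0.0, 0.136, 0.991, 0.0]
contact_force: [-0.5, -0.4, 0.4]
width: 0.0257
gripper_force: 0.0
clock: 3.65
position: [0.5504, 0.107, 0.0202]
ee_rot: [0.0, 0.137, 0.991, 0.0]
contact_force: [-0.1, -0.8, -0.5]
width: 0.0255
gripper_force: 0.0
holder [-49.34763348  35.02166709] 0.1523245297226296 tcp [-45.72697446  34.65137699] 0.020246878820061733 tool y ang vs shelf -0.03747688004353508
```

View pics/w3.png

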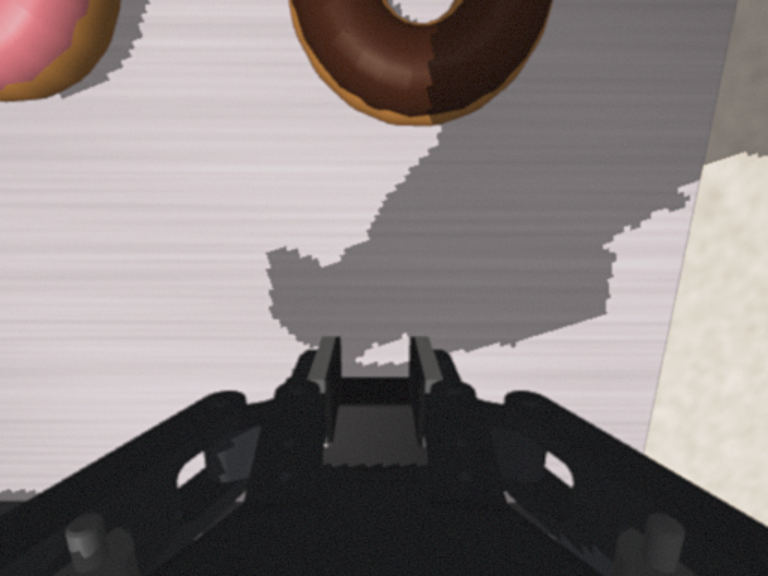

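The wrist view shows the fingertips at the −x face of the holder, which looks square between them at (375,380) to (375,460). I'll keep pushing gently and watch the force.

```bash
python3 -m handwheel '[[[-2.5,0,0],[0,0,0],0.4],[[-2.5,0,0],[0,0,0],0.4],[[-2.5,0,0],[0,0,0],0.4],[[-2.5,0,0],[0,0,0],0.4],[[-2,0,0],[0,0,0],0.4],[[-2,0,0],[0,0,0],0.4],[[0,0,0],[0,0,0],0.4]]'
python3 -m handwheel '[[[-1,0,0],[0,0,0],0.4],[[-1,0,0],[0,0,0],0.4],[[0,0,0],[0,0,0],0.4]]'
```

```text
clock: 4.58
position: [0.5638, 0.1033, 0.0204]
ee_rot: [0.0, 0.137, 0.991, 0.0]
contact_force: [0.3, -1.3, -0.4]
width: 0.0255
gripper_force: 0.0
clock: 4.95
position: [0.5654, 0.1028, 0.0203]
ee_rot: [0.0, 0.137, 0.991, 0.0]
contact_force: [-0.4, -0.4, -0.2]
width: 0.0256
gripper_force: 0.3
```

```bash
python3 -m handwheel '[[[-1,0,0],[0,0,0],0.4],[[-1,0,0],[0,0,0],0.4],[[-1,0,0],[0,0,0],0.4],[[0,0,0],[0,0,0],0.4]]'
python3 -m handwheel '[[[-1,0,0],[0,0,0],0.4],[[-1,0,0],[0,0,0],0.4],[[0,0,0],[0,0,0],0.4]]'
```

```text
clock: 5.45
position: [0.5655, 0.1027, 0.0201]
ee_rot: [-0.003, 0.137, 0.991, 0.0]
contact_force: [-5.9, 2.2, 5.6]
width: 0.0255
gripper_force: 3.4
clock: 5.82
position: [0.5655, 0.1027, 0.02]
ee_rot: [-0.005, 0.137, 0.991, 0.0]
contact_force: [-9.2, 3.7, 7.4]
width: 0.0256
gripper_force: 5.1
```

Firm contact against the rail, about 10 N. I'll back off, rise and check that it is flush.

```bash
python3 -m handwheel '[[[6,0,0],[0,0,0],0.4],[[10,0,0],[0,0,0],0.4],[[15,0,-20],[0,0,0],0.4],[[20,0,-40],[0,0,0],1],[[10,0,-45],[0,0,0],1],[[0,15,-45],[0,0,0],1],[[0,25,0],[0,0,0],1],[[0,20,0],[0,0,0],1],[[0,0,0],[0,0,0],1],[[0,0,0],[0,0,0],1]]'
python3 - <<'E'
from h import *
c=cam("wrist"); a=vision.get_image("wrist")
s=(.5095,.0539,-.2742); import pickle; pickle.dump((c,a),open("w4.pkl","wb"))
st=readout.get_state();d=np.array(st["position"])[:2]-s[:2];cc,q=np.cos(s[2]),np.sin(s[2])
print("tcp",1e3*(cc*d[0]+q*d[1]),1e3*(-q*d[0]+cc*d[1]))
cv2.imwrite("pics/w4.png",cv2.convertScaleAbs(cv2.resize(a[170:320],None,fx=1.56,fy=1.56*2,interpolation=2),alpha=1.5,beta=20))
E
```

```text
clock: 7.08
position: [0.527, 0.1752, 0.1693]
ee_rot: [-0.001, 0.136, 0.991, -0.001]
contact_force: [-0.6, 0.2, -0.5]
width: 0.0001
gripper_force: 0.0
tcp -15.919676818954638 121.40319363728274
```

View pics/w4.png

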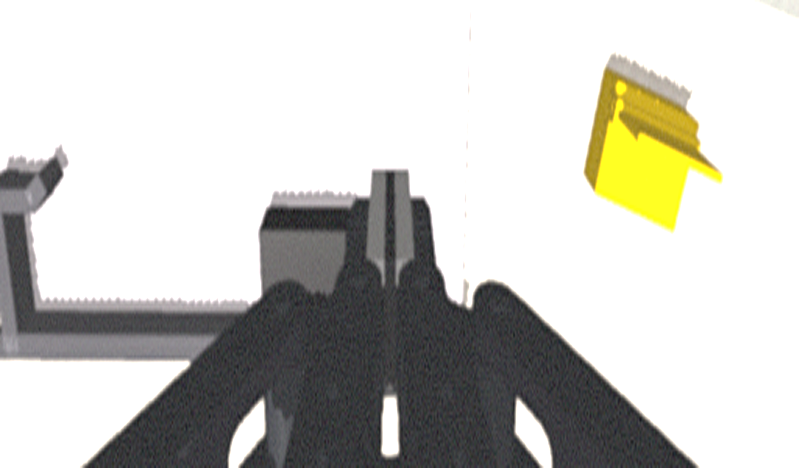

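The holder's −x edge, (261,231)–(345,234), is now parallel to the rail edge, (20,332)–(235,335), so it is flush. I'll compute its position.

Run:
```python
from h import *
import pickle; c,a=pickle.load(open("w4.pkl","rb")); s=(.5095,.0539,-.2742);cc,q=np.cos(s[2]),np.sin(s[2])
for n,u,v,z in(("hold-x-y",261,231,.034),("hold-x",345,234,.034),("railtop",20,332,.03),("railtop",235,335,.03),("stop/rail corner",37,303,.012)):
    d=pix(c,u/1.56-.2,170+v/3.12-.3,z)[:2]-s[:2]; print(n,1e3*(cc*d[0]+q*d[1]),1e3*(-q*d[0]+cc*d[1]))
```

```text
hold-x-y 54.70791701158566 28.14470455357556
hold-x 55.711294847539946 88.70340848272694
railtop 99.03400079353634 -159.51324304637845
railtop 99.76709319959502 3.6994641552768224
stop/rail corner 97.32176389130167 -160.8101920314993
```

```bash
python3 -m handwheel '[[[-31,0,0],[0,0,0],1],[[-31,0,0],[0,0,0],1],[[-31,0,20],[0,0,0],1],[[0,0,40],[0,0,0],1],[[0,0,40],[0,0,0],1],[[0,0,30],[0,0,0],1],[[0,0,19],[0,0,0],1],[[0,0,0],[0,0,0],1]]'
python3 -m handwheel '[[[0,-5,0],[0,0,0],1],[[0,-4,0],[0,0,0],1],[[0,-3,0],[0,0,0],1],[[0,-3,0],[0,0,0],1],[[0,-3,0],[0,0,0],1],[[0,-3,0],[0,0,0],1],[[0,-3,0],[0,0,0],1],[[0,-3,0],[0,0,0],1],[[0,0,0],[0,0,0],1]]'
```

```text
clock: 8.12
position: [0.6155, 0.1495, 0.0192]
ee_rot: [-0.002, 0.137, 0.991, -0.001]
contact_force: [-0.3, -0.4, 0.5]
width: 0.0001
gripper_force: 0.0
clock: 9.25
position: [0.6097, 0.1244, 0.0214]
ee_rot: [-0.0, 0.137, 0.991, -0.0]
contact_force: [-1.7, 1.6, 1.1]
width: -0.0001
gripper_force: 1.3
```

```bash
python3 -m handwheel '[[[-0.1,-4,0],[0,0,0],1],[[-0.1,-5,0],[0,0,0],1],[[-0.1,-5,0],[0,0,0],1],[[-0.1,-5,0],[0,0,0],1],[[-0.1,-5,0],[0,0,0],1],[[-0.1,-5,0],[0,0,0],1],[[-0.1,-5,0],[0,0,0],1],[[-0.1,-5,0],[0,0,0],1],[[-0.1,-5,0],[0,0,0],1],[[-0.1,-5,0],[0,0,0],1],[[-0.1,-5,0],[0,0,0],1],[[-0.1,-5,0],[0,0,0],1],[[-0.1,-5,0],[0,0,0],1],[[-0.1,-5,0],[0,0,0],1],[[-0.1,-5,0],[0,0,0],1],[[-0.1,-5,0],[0,0,0],1],[[-0.1,-5,0],[0,0,0],1],[[-0.1,-5,0],[0,0,0],1],[[-0.1,-4,0],[0,0,0],1],[[0,0,0],[0,0,0],1]]'
python3 - <<'E'
from h import *
a=vision.get_image("scene");b=vision.get_image("side")
a=cv2.resize(a[140:240,225:325],(400,400),interpolation=2);b=cv2.resize(b[155:255,215:315],(400,400),interpolation=2)
cv2.imwrite("pics/e.png",cv2.convertScaleAbs(np.hstack([a,b]),alpha=1.4,beta=15))
E
```

```text
clock: 11.75
position: [0.5848, 0.035, 0.0213]
ee_rot: [-0.002, 0.137, 0.991, 0.001]
contact_force: [-4.7, 6.3, 5.5]
width: 0.0001
gripper_force: 3.9
```

View pics/e.png

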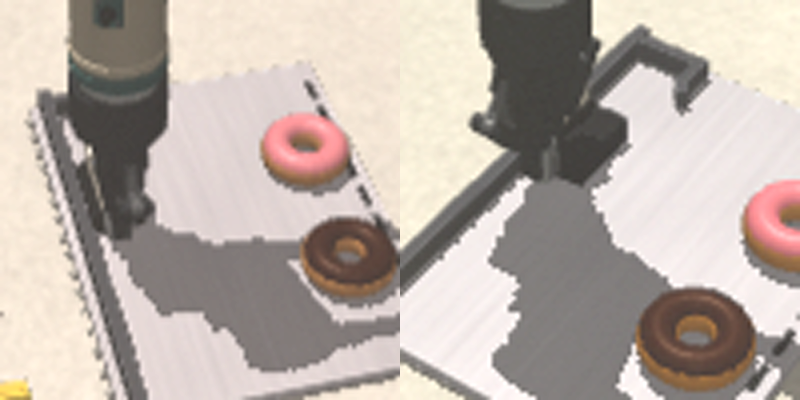

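The holder lies along the rail and its −y face is about 50 mm short of the pocket mouth. The x force is a little high, so I'll re-press it square with two fingertips while it is still clear.

```bash
python3 -m handwheel '[[[1.5,3,0],[0,0,0],1],[[0,8,0],[0,0,0],1],[[0,10,-25],[0,0,0],1],[[15,0,-45],[0,0,0],0.4],[[35,-17,0],[0,0,0],0.4],[[25,-25,0],[0,0,0],0.4],[[0,-25,10],[0,0,0],0.4],[[0,0,35],[0,0,0],0.4],[[0,0,17],[0,0,0],0.4],[[0,0,10],[0,0,0],0.4],[[0,0,0],[0,0,0],0.4]]'
```

```text
clock: 13.22
position: [0.5007, 0.0109, 0.0189]
ee_rot: [-0.0, 0.136, 0.991, -0.0]
contact_force: [0.1, -1.3, -1.0]
width: 0.0255
gripper_force: 0.0
```

```bash
cat > p.py <<'E'
from h import *
s=(.5095,.0539,-.2742);c,q=np.cos(s[2]),np.sin(s[2]);r=lambda v:(round(c*v[0]+q*v[1],4),round(-q*v[0]+c*v[1],4))
st=readout.get_state();Q=st["ee_rot"];T=R.from_quat([Q[1],Q[2],Q[3],Q[0]]).as_matrix()
print("shelf tcp",r(np.array(st["position"])[:2]-s[:2]),st["position"][2],"F",r(st["contact_force"]),"M",st["moment"],"yaw err",np.arctan2(-T[0,1],T[1,1])-s[2])
E
python3 p.py
```

```text
shelf tcp (np.float64(0.0031), np.float64(-0.0438)) 0.018852988965919245 F (np.float64(0.4257), np.float64(-1.2598)) M [-0.03254545 -0.01495875  0.02304341] yaw err 0.0004314644047872518
```

```bash
python3 -m handwheel '[[[-9,0,0],[0,0,0],0.4],[[-9,0,0],[0,0,0],0.4],[[-6,0,0],[0,0,0],0.4],[[-3,0,0],[0,0,0],0.4],[[-3,0,0],[0,0,0],0.4],[[-3,0,0],[0,0,0],0.4],[[0,0,0],[0,0,0],0.4]]'; python3 p.py
python3 -m handwheel '[[[-2,0,0],[0,0,0],0.4],[[-2,0,0],[0,0,0],0.4],[[-2,0,0],[0,0,0],0.4],[[-2,0,0],[0,0,0],0.4],[[0,0,0],[0,0,0],0.4]]'; python3 p.py
```

```text
clock: 14.1
position: [0.5324, 0.002, 0.0193]
ee_rot: [0.0, 0.137, 0.991, 0.0]
contact_force: [-0.1, 0.6, 0.1]
width: 0.0257
gripper_force: 0.0
shelf tcp (np.float64(0.0361), np.float64(-0.0438)) 0.019287337563395075 F (np.float64(-0.2428), np.float64(0.5542)) M [-0.05338008  0.00051084 -0.00865593] yaw err 5.150004549703269e-05
clock: 14.72
position: [0.5364, 0.0006, 0.0188]
ee_rot: [-0.004, 0.137, 0.991, 0.0]
contact_force: [-6.3, 2.0, 5.2]
width: 0.0258
gripper_force: 3.3
shelf tcp (np.float64(0.0403), np.float64(-0.044)) 0.01883518902488037 F (np.float64(-6.6251), np.float64(0.1754)) M [ 0.18693223  1.00774231 -0.1017018 ] yaw err -0.00016537093111368417
```

Flush again, with the same contact x as before. Back to the +y face for the slide into the pocket.

```bash
python3 -m handwheel '[[[6,0,0],[0,0,0],0.4],[[14,0,0],[0,0,0],0.4],[[0,0,-30],[0,0,0],0.4],[[0,10,-40],[0,0,0],1],[[-10,30,0],[0,0,0],1],[[-22,22,0],[0,0,0],1],[[-20,0,0],[0,0,0],1],[[0,0,15],[0,0,0],1],[[0,0,30],[0,0,0],1],[[0,0,17],[0,0,0],1],[[0,0,7],[0,0,0],1],[[0,-5,0],[0,0,0],1],[[0,-5,0],[0,0,0],1]]'; python3 p.py
python3 -m handwheel '[[[0,-4,0],[0,0,0],1],[[0,-4,0],[0,0,0],1],[[0,-4,0],[0,0,0],1],[[0,-4,0],[0,0,0],1],[[0,-4,0],[0,0,0],1],[[0,-4,0],[0,0,0],1],[[0,-4,0],[0,0,0],1],[[0,-4,0],[0,0,0],1],[[0,-4,0],[0,0,0],1],[[0,-4,0],[0,0,0],1],[[0,-4,0],[0,0,0],1],[[0,0,0],[0,0,0],1]]'; python3 p.py
```

```text
clock: 16.35
position: [0.585, 0.0409, 0.0209]
ee_rot: [0.001, 0.137, 0.991, -0.0]
contact_force: [1.2, 0.2, -0.0]
width: -0.0001
gripper_force: 0.0
shelf tcp (np.float64(0.0762), np.float64(0.0079)) 0.020896152150751062 F (np.float64(1.0888), np.float64(0.5266)) M [-0.00467589  0.01228926 -0.03613063] yaw err 0.00022680753990261815
clock: 17.85
position: [0.5726, -0.0015, 0.0202]
ee_rot: [-0.0, 0.137, 0.991, -0.0]
contact_force: [0.4, 0.5, -0.8]
width: 0.0002
gripper_force: 0.0
shelf tcp (np.float64(0.0758), np.float64(-0.0363)) 0.020178776340687668 F (np.float64(0.2588), np.float64(0.564)) M [-0.03898598 -0.02299253 -0.01896914] yaw err -0.0001335984851491001
```

```bash
python3 -m handwheel '[[[0,-3,0],[0,0,0],1],[[0,-3,0],[0,0,0],1],[[0,-3,0],[0,0,0],1],[[0,-3,0],[0,0,0],1],[[0,-3,0],[0,0,0],1],[[0,-3,0],[0,0,0],1],[[0,0,0],[0,0,0],1]]'; python3 p.py
python3 -m handwheel '[[[0,-3,0],[0,0,0],1],[[0,-3,0],[0,0,0],1],[[0,-3,0],[0,0,0],1],[[0,-3,0],[0,0,0],1],[[0,-3,0],[0,0,0],1],[[0,-3,0],[0,0,0],1],[[0,0,0],[0,0,0],1]]'; python3 p.py
python3 -m handwheel '[[[0,-2,0],[0,0,0],1],[[0,-2,0],[0,0,0],1],[[0,0,0],[0,0,0],1]]'; python3 p.py
```

```text
clock: 18.73
position: [0.568, -0.0187, 0.0203]
ee_rot: [0.0, 0.137, 0.991, -0.0]
contact_force: [-0.5, 0.1, -0.4]
width: 0.0001
gripper_force: 0.0
shelf tcp (np.float64(0.076), np.float64(-0.0541)) 0.02032737835327548 F (np.float64(-0.529), np.float64(-0.0787)) M [-0.04624976  0.02403951  0.00282931] yaw err -0.00011317910079339244
clock: 19.6
position: [0.5631, -0.0361, 0.0203]
ee_rot: [-0.0, 0.137, 0.991, -0.0]
contact_force: [-0.4, -0.9, 0.4]
width: 0.0002
gripper_force: 0.0
shelf tcp (np.float64(0.076), np.float64(-0.0721)) 0.020305526613713126 F (np.float64(-0.1162), np.float64(-0.9529)) M [-0.05569831 -0.02514444 -0.02387846] yaw err -7.014847444647421e-05
clock: 19.98
position: [0.562, -0.0398, 0.0203]
ee_rot: [-0.0, 0.137, 0.991, -0.0]
contact_force: [-0.0, -0.2, 0.3]
width: -0.0
gripper_force: 0.0
shelf tcp (np.float64(0.0759), np.float64(-0.0759)) 0.020257152786811637 F (np.float64(0.0129), np.float64(-0.2014)) M [0.01090758 0.01750011 0.04365637] yaw err 0.00015904116222131837
```

```bash
python3 -m handwheel '[[[0,-2,0],[0,0,0],1],[[0,-2,0],[0,0,0],1],[[0,-2,0],[0,0,0],1],[[0,0,0],[0,0,0],1]]'; python3 p.py
python3 -m handwheel '[[[0,-1,0],[0,0,0],1],[[0,-1,0],[0,0,0],1],[[0,-1,0],[0,0,0],1],[[0,0,0],[0,0,0],1]]'; python3 p.py
```

```text
clock: 20.48
position: [0.5604, -0.0456, 0.0203]
ee_rot: [0.0, 0.137, 0.991, -0.0]
contact_force: [0.0, -0.4, 0.7]
width: -0.0002
gripper_force: 0.0
shelf tcp (np.float64(0.076), np.float64(-0.082)) 0.02029612973865183 F (np.float64(0.1107), np.float64(-0.3599)) M [-0.03122629  0.01042502  0.03467531] yaw err -3.6243576599093164e-05
clock: 20.98
position: [0.5601, -0.0466, 0.0204]
ee_rot: [0.0, 0.137, 0.991, 0.001]
contact_force: [2.0, 5.6, -0.7]
width: -0.0001
gripper_force: 3.3
shelf tcp (np.float64(0.076), np.float64(-0.0831)) 0.02037727124691794 F (np.float64(0.4337), np.float64(5.9046)) M [ 1.00062783 -0.30775246  0.03510622] yaw err -0.0011834652204770757
```

```bash
python3 -m handwheel '[[[0,-1.5,0],[0,0,0],1],[[0,-1.5,0],[0,0,0],1],[[0,0,0],[0,0,0],1]]'; python3 p.py
python3 -m handwheel '[[[0,5,0],[0,0,0],1],[[0,10,0],[0,0,0],1],[[0,10,-30],[0,0,0],1],[[20,0,-40],[0,0,0],1],[[45,-20,0],[0,0,0],1],[[0,-20,15],[0,0,0],1],[[0,0,30],[0,0,0],1],[[0,0,17],[0,0,0],1],[[0,0,8],[0,0,0],1],[[0,0,0],[0,0,0],1]]'; python3 p.py
```

```text
clock: 21.35
position: [0.5601, -0.0469, 0.0206]
ee_rot: [0.001, 0.138, 0.99, 0.004]
contact_force: [3.6, 14.3, 0.4]
width: 0.0001
gripper_force: 7.5
shelf tcp (np.float64(0.076), np.float64(-0.0833)) 0.02058492784400083 F (np.float64(-0.3743), np.float64(14.7006)) M [ 2.30442518 -0.58464629 -0.02237298] yaw err -0.003308500403046699
clock: 22.6
position: [0.4921, -0.048, 0.02]
ee_rot: [-0.0, 0.137, 0.991, -0.0]
contact_force: [0.5, -1.2, -0.4]
width: -0.0003
gripper_force: 0.0
shelf tcp (np.float64(0.0108), np.float64(-0.1028)) 0.02004222324151721 F (np.float64(0.814), np.float64(-0.9972)) M [-0.01310113  0.05103539  0.0044094 ] yaw err 0.0003213544200463825
```

```bash
python3 -m handwheel '[[[-8,2,0],[0,0,0],1],[[-8,1,0],[0,0,0],1],[[-5,0,0],[0,0,0],1],[[-3,0,0],[0,0,0],1],[[-2,0,0],[0,0,0],1],[[-2,0,0],[0,0,0],1],[[0,0,0],[0,0,0],1]]'; python3 p.py
python3 -m handwheel '[[[-1,0,0],[0,0,0],1],[[-1,0,0],[0,0,0],1],[[-1,0,0],[0,0,0],1],[[-1,0,0],[0,0,0],1],[[0,0,0],[0,0,0],1]]'; python3 p.py
```

```text
clock: 23.48
position: [0.52, -0.0527, 0.0203]
ee_rot: [-0.0, 0.137, 0.991, 0.0]
contact_force: [0.1, 0.1, -0.4]
width: 0.0
gripper_force: 0.0
shelf tcp (np.float64(0.039), np.float64(-0.0998)) 0.020265601433041333 F (np.float64(0.086), np.float64(0.1029)) M [-0.06183891 -0.00635244 -0.02362952] yaw err 6.591119816173885e-05
clock: 24.1
position: [0.5211, -0.053, 0.0199]
ee_rot: [-0.003, 0.137, 0.991, 0.0]
contact_force: [-5.9, 2.1, 4.5]
width: 0.0002
gripper_force: 3.0
shelf tcp (np.float64(0.0401), np.float64(-0.0998)) 0.01993849251125116 F (np.float64(-6.2307), np.float64(0.3772)) M [ 0.17167922  0.91369609 -0.01140589] yaw err 0.00020892593966109763
```

```bash
python3 -m handwheel '[[[5,0,0],[0,0,0],1],[[12,0,0],[0,0,0],1],[[20,5,-20],[0,0,0],1],[[22,20,-40],[0,0,0],1],[[0,25,-45],[0,0,0],1],[[0,25,-45],[0,0,0],1],[[0,0,0],[0,0,0],1],[[0,0,0],[0,0,0],1]]'; python3 p.py
python3 - <<'E'
from h import *
import pickle
c=cam("wrist"); a=vision.get_image("wrist"); pickle.dump((c,a),open("w5.pkl","wb"))
s=(.5095,.0539,-.2742);cc,q=np.cos(s[2]),np.sin(s[2])
m=proj(c,(s[0]+cc*.077+q*.128,s[1]+q*.077-cc*.128,.034)); u,v=int(m[0]),int(m[1]); print(u,v)
x0=max(0,u-80);y0=max(0,v-60);k=a[y0:y0+120,x0:x0+160];print(x0,y0)
cv2.imwrite("pics/f.png",cv2.convertScaleAbs(cv2.resize(k,None,fx=5,fy=5,interpolation=2),alpha=1.7,beta=15))
E
```

```text
clock: 25.1
position: [0.4865, 0.0344, 0.1698]
ee_rot: [-0.0, 0.136, 0.991, -0.0]
contact_force: [-0.6, -0.4, -0.1]
width: 0.0
gripper_force: 0.0
shelf tcp (np.float64(-0.0168), np.float64(-0.025)) 0.1698478469797344 F (np.float64(-0.4983), np.float64(-0.545)) M [0.00820578 0.01994589 0.03773074] yaw err 0.0006396900218946788
160 261
80 201
```

View pics/f.png

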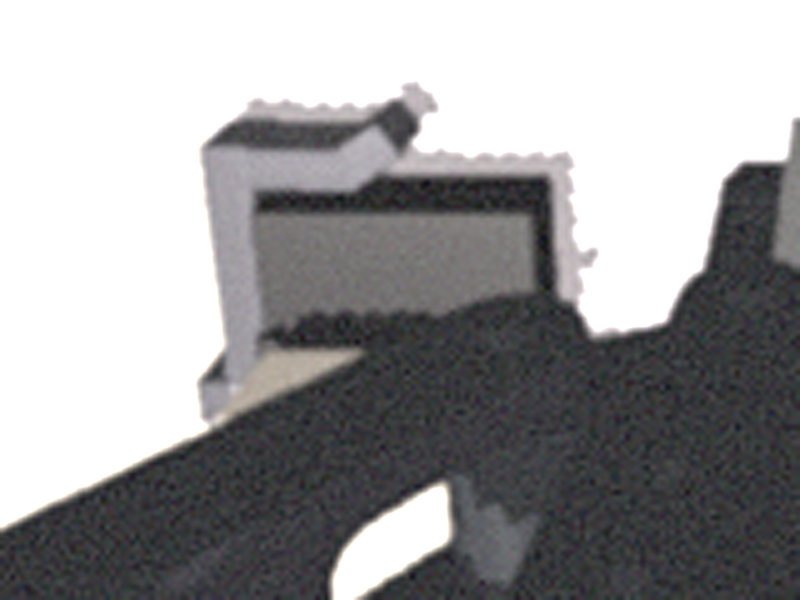

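The holder's block, at (255–535, 212–345), sits tight against the end stop's inner edge (u≈255). Its −x edge is level and parallel to the lip, and its contact against the rail matches the earlier presses, so it is home. The gripper is clear of everything, so I'm handing in.

```bash
python3 -c "
from rig import manip
print(manip.sign_off())"
```

```text
the job is handed in; nothing more can be done
None
```

The holder was pushed flat to the rail clear of the pocket, slid into the corner until it met the end stop, and released; the job is handed in at about 25 s, and the highest wrist force I read was about 15 N.

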